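Thread the large ballast ring on the tall post

TASK

The chute has dropped two steel ballast rings on the beechwood shelf. Pick up the larger ring and thread it over the taller of the two steel posts, lowering it rather than letting it drop, until it lies flat on the post's wooden foot; then let go. Leave the smaller ring where it lies.

Things in the scene. Friction and masses are not known exactly. Their poses are not given: they have to be found in the camera images.
- ring_large: The larger plain steel ballast ring, loose, lying flat on the shelf: outer diameter 60 mm, round hole 36 mm, 20 mm high, about 0.28 kg. Origin on its axis, at the centre of its underside; z is its axis, up. The top of the shelf board it lies on is 20 mm above the work surface. It may lie on either side of the smaller ring.
- ring_small: The smaller plain steel ballast ring, loose, lying flat on the same shelf board: outer diameter 40 mm, hole 24 mm, 20 mm high. Origin on its axis, at the centre of its underside. It stays where it is.
- tall_post: The taller post stand, fixed to the shelf board: a round wooden foot, diameter 70 mm and 12 mm thick, with an upright round-topped steel post in its middle, diameter 12 mm, rising 55 mm above the top of the foot (its tip is 67 mm above the origin). Origin at the centre of the foot's underside, on the shelf board; z up along the post. It may stand on either side of the shorter one.
- short_post: The shorter post stand, fixed to the shelf board: the same foot (diameter 70 mm, 12 mm thick) and a post of the same diameter 12 mm, but rising only 22 mm above the top of the foot. Origin at the centre of the foot's underside, z up. Not to be used.
Things that resemble listed ones, but are neither listed nor needed, are in the scene too. Leave any purple or red look-alike of the ring_large alone.

How it is judged:
By the outcome, as a careful person would: the job done as asked, in the order asked, and still so for the second after the job is handed in, with the robot touching nothing.
It also fails if it takes over 40 s, if anything falls off the work surface, if the arm or the gripper's body presses on something with over 40 N, if the wrist force passes 120 N, or if a joint passes its speed limit or range.

ROBOT

A 6-joint arm with a two-finger parallel gripper is mounted at the origin on the work surface. World frame = base frame: x ahead of the robot, y to its left, z up, the work surface at z = 0. Lengths are in m, angles in rad, forces in N, time in s.
With the tool pointing down it reaches from about 0.325 to 0.775 m from the base axis. Payload 5.5 kg.
Tool frame: the origin (TCP) lies at the very end of the fingers, on their centre line; the grasp point (between the pads) lies bot.tcp_to_grasp behind it (bot.tcp_to_grasp is the distance from the TCP to the grasp point, in m); x points along the fingers, y is the direction in which the jaws open and shut, and the axes are right-handed (so a half turn about x gives the same grasp; the last joint's range is limited). The gripper opens to 88 mm and grips with 3 to 60 N. Pads are 20 mm wide; open, the fingers measure 115 mm over their backs; the gripper's body (75 mm by 178 mm) begins 61 mm behind the grasp point.
Start: joints at [-1.248, 0.091, 1.231, -0, 1.82, -0.057], TCP at [0.222, -0.557, 0.223] pointing down, gripper open.
Joint ranges: [-2.87, 2.87], [-0.86, 2.18], [0.17, 2.46], [-1.51, 4.65], [0.06, 2.69], [-2.65, 2.65]. Speed limits (rad/s): [2.57, 2.57, 3.01, 3.14, 3.14, 3.14].

INTERFACE

Orientations are given as a unit quaternion [w, x, y, z].
In Python, from station import bot gives the robot as it stands. The module is installed in compiled form; this text tells all that it offers.
- The arm moves only by the tool play_rows, never from a script. Its argument "motion" is a list of rows, each a list of 3 entries, a list of its own where there are three numbers: the turn, a rotation vector about the world's x, y, z in rad, then the shift along the world's x, y, z in mm, then the opening, from 0 (shut) to 1 (fully open). A call has 1 to 12 rows; each row is the pose to reach, as a shift and turn from the pose commanded when the call began; what a row does not reach only later rows make up. A row lasts 1/8 s, in which the tool goes at most 62.5 mm and 10.7 degrees, less where a joint would pass 70% of its speed; a pose out of reach is approached as far as the arm can. A call with a gripper value outside its range is refused whole. The fingers move at their own pace and stop on an object; the grip force is fixed at half the most. Time passes only in rows, so rows that repeat a pose let the fingers close. It gives the time, the measured TCP pose, the force and the opening at its end, in the units of the state.
- bot.get_obs(): the state, without advancing time (a new reading comes with each control period).
- bot.camera(name): name is "scene" or "top" or "wrist"; returns (picture, depth): 420x560x3 uint8, blue, green, red; 420x560 float32, m along the optical axis (not along the pixel's ray), 0 where there is no reading.
- bot.camera_info(name): a dict with "fx", "fy", "cx", "cy" (pixels), "k1" (the pictures are not rectified: a ray, as slopes to the right and down, at radius r is drawn at 1 + k1 r^2 times it, then the intrinsics apply), "R" (3x3) and "t" (3): a world point X has camera coordinates R X + t. Camera axes: x right, y down, z forward; pixel columns grow to the right and rows downward; lengths in m; the calibration is good to about 2 mm. A picture is of the moment at which its call begins: read the wrist's pose just before it. camera_info takes no time and is no camera call; for the wrist camera it gives the pose at the moment of the call.
- bot.finish_job(): hands the job in, once; it reports no verdict.
The state is a dict: "t": time; "joints": joint angles; "qvel": joint speeds; "joint_torque": joint torques, N m; "eef_pos": TCP position; "orientation": TCP orientation; "wrist_force": force on the tool from outside, world axes, zero at the start; "torque": the same for the moment, N m; "gripper_width": finger opening in m.
Only numpy, scipy, OpenCV 4.12 (cv2) and the standard library are available. Lean on these libraries where they do the work, as an engineer would, in place of code of your own. Each camera call takes 0.05 s, during which the arm holds its last target.

## Working session

There is one attempt and no reset: what is moved stays moved. The work goes in short steps, Python scripts to look and compute and a tool call to move; the robot and the scene stay as the last step left them, time stands still between calls to the robot, and variables do not carry over. Pictures are saved under pics/ and viewed, and the job is handed in when it is done.

Besides the shell and the picture viewer there is one more tool, called after ">>>" by a JSON object that holds its "api" and its "payload", one argument or row to a line. play_rows: Moves the arm, as the interface text tells. Its arguments: {"type":"object","properties":{"motion":{"type":"array","items":{"type":"array"}}},"required":["motion"]}

```bash
mkdir -p pics; cat > h.py <<'E'
import numpy as np, cv2
from station import bot
def grab(n,f):
    ci=bot.camera_info(n); im,d=bot.camera(n); cv2.imwrite(f'pics/{f}.png',im); np.savez(f'pics/{f}.npz',d=d,im=im,**{k:np.array(v) for k,v in ci.items()}); return im,d,ci
def load(f): return np.load(f'pics/{f}.npz')
def ray(ci,u,v):
    K=np.array([[ci['fx'],0,ci['cx']],[0,ci['fy'],ci['cy']],[0,0,1]],float)
    p=cv2.undistortPoints(np.array([[[u,v]]],float),K,np.array([float(ci['k1']),0,0,0]))[0,0]
    return np.array([p[0],p[1],1.])
def atz(ci,u,v,z):
    r=ci['R'].T@ray(ci,u,v); c=-ci['R'].T@ci['t']; return c+r*(z-c[2])/r[2]
def dep(ci,d,u,v):
    return ci['R'].T@(ray(ci,u,v)*d[int(v),int(u)]-ci['t'])
E
python3 - <<'E'
from h import *
for n in('scene','top'): grab(n,n+'0')
print(bot.tcp_to_grasp,bot.get_obs())
E
```

```text
0.0187 {'t': 0.1, 'joints': array([-1.24769503e+00,  9.17747834e-02,  1.23176318e+00,  9.29771542e-06,
        1.81980777e+00, -5.67202972e-02]), 'qvel': array([ 1.29492530e-03, -2.52811820e-03, -3.44527775e-03,  8.79186421e-04,
       -4.25639175e-04, -4.22690009e-05]), 'joint_torque': array([ 3.24807130e-03, -4.47855663e+01, -4.07571459e+01,  7.01756193e-02,
        2.84543593e-02, -1.01115581e-04]), 'eef_pos': array([ 0.22235695, -0.55698597,  0.22162651]), 'orientation': array([-0.13286746, -0.69431419, -0.13409695,  0.6944725 ]), 'wrist_force': array([0.56752739, 0.45668455, 0.06692696]), 'torque': array([-0.01855182, -0.01214297,  0.01133697]), 'gripper_width': 0.08752044768762149}
```

View pics/top0.png

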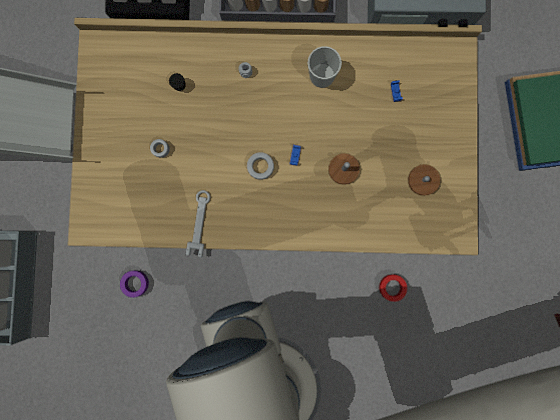

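View pics/scene0.png

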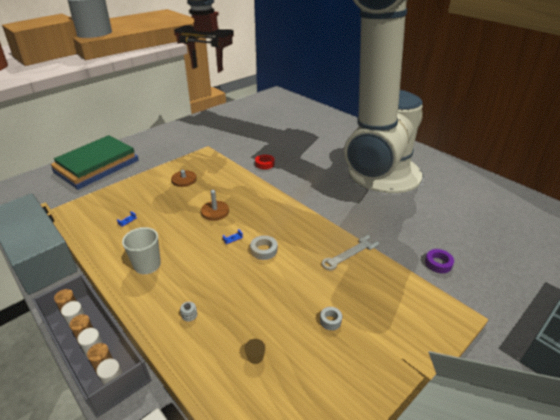

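The top view shows these ring candidates: grey (261,166), smaller grey (160,148), purple (134,284) and red (394,288). There is also a nut at (245,69). The post stands are at (345,168), which looks tall, and (425,180), which looks short. I choose the ring at (261,166) and the post at (345,168), and check both in a crop.

```bash
python3 - <<'E'
from h import *
t=load('top0'); s=load('scene0')
cv2.imwrite('pics/c1.png',cv2.resize(t['im'][120:210,220:460],None,fx=3.3,fy=3.3,interpolation=cv2.INTER_CUBIC))
cv2.imwrite('pics/c2.png',cv2.resize(s['im'][150:270,150:300],None,fx=4.9,fy=4.9,interpolation=cv2.INTER_CUBIC))
for n,u,v in(('ring',252,166),('ringcen',261,166),('foot1',337,175),('foot2',418,188),('tip1',345,168),('tip2',427,180),('board',300,220),('small',153,148)): print(n,dep(t,t['d'],u,v).round(4))
for n,u,v in(('tallfoot',222,213),('talltip',213,192),('shorttip',182,171)): print(n,dep(s,s['d'],u,v).round(4))
im=t['im'];d=t['d']
H,W=d.shape
uu,vv=np.meshgrid(np.arange(W),np.arange(H))
K=np.array([[t['fx'],0,t['cx']],[0,t['fy'],t['cy']],[0,0,1]],float)
p=cv2.undistortPoints(np.stack([uu,vv],-1).reshape(-1,1,2).astype(float),K,np.array([float(t['k1']),0,0,0]))[:,0]
P=(np.c_[p,np.ones(len(p))]*d.reshape(-1,1)-t['t'])@t['R']
P=P.reshape(H,W,3)
for n,(a,b,c,e),lo,hi in(('ring',(235,285,145,190),.033,.05),('small',(145,175,135,162),.033,.05),('foot1',(320,372,145,192),.0275,.037),('foot2',(400,450,158,203),.0275,.037),('tip1',(320,372,145,192),.06,.12),('tip2',(400,450,158,203),.045,.1)):
    q=P[c:e,a:b]; m=(q[...,2]>lo)&(q[...,2]<hi); k=q[m]
    c2=np.argwhere(m).astype(np.float32)
    if len(k): print(n,len(k),k.mean(0).round(4),k.min(0).round(4),k.max(0).round(4), cv2.minEnclosingCircle(k[:,:2].astype(np.float32)))
E
```

```text
ring [0.4983 0.0496 0.0256]
ringcen [0.4997 0.0296 0.0198]
foot1 [ 0.4804 -0.1421  0.034 ]
foot2 [ 0.4552 -0.3234  0.0314]
tip1 [ 0.4909 -0.1558  0.0671]
tip2 [ 0.4703 -0.3364  0.0539]
board [ 0.3783 -0.0616  0.0234]
small [0.5319 0.2713 0.0395]
tallfoot [ 0.4947 -0.1277  0.0317]
talltip [ 0.4978 -0.1529  0.0825]
shorttip [ 0.4786 -0.3326  0.0516]
ring 371 [0.4981 0.0314 0.0411] [0.4688 0.0034 0.0334] [0.5279 0.0597 0.0462] ((0.49850016832351685, 0.03161201253533363), 0.029861092567443848)
small 181 [0.5332 0.2586 0.0406] [0.5142 0.239  0.033 ] [0.5529 0.2788 0.0458] ((0.533137321472168, 0.25893086194992065), 0.020684663206338882)
foot1 701 [ 0.4962 -0.1556  0.0331] [ 0.4625 -0.1893  0.0275] [ 0.548  -0.1218  0.037 ] ((0.5057556629180908, -0.15611982345581055), 0.043591491878032684)
foot2 718 [ 0.4747 -0.3365  0.033 ] [ 0.4416 -0.3726  0.0275] [ 0.5095 -0.3027  0.037 ] ((0.47492870688438416, -0.3374665677547455), 0.03538166359066963)
tip1 36 [ 0.4952 -0.1553  0.0816] [ 0.4902 -0.1619  0.064 ] [ 0.5011 -0.1504  0.0907] ((0.49626433849334717, -0.156133234500885), 0.005861309356987476)
tip2 28 [ 0.4745 -0.3356  0.0522] [ 0.4693 -0.3412  0.0452] [ 0.4798 -0.3312  0.0559] ((0.4743054211139679, -0.3368118405342102), 0.0054136174730956554)
```

View pics/c1.png

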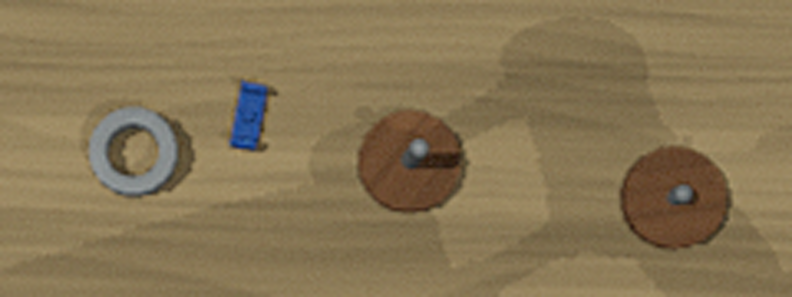

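View pics/c2.png

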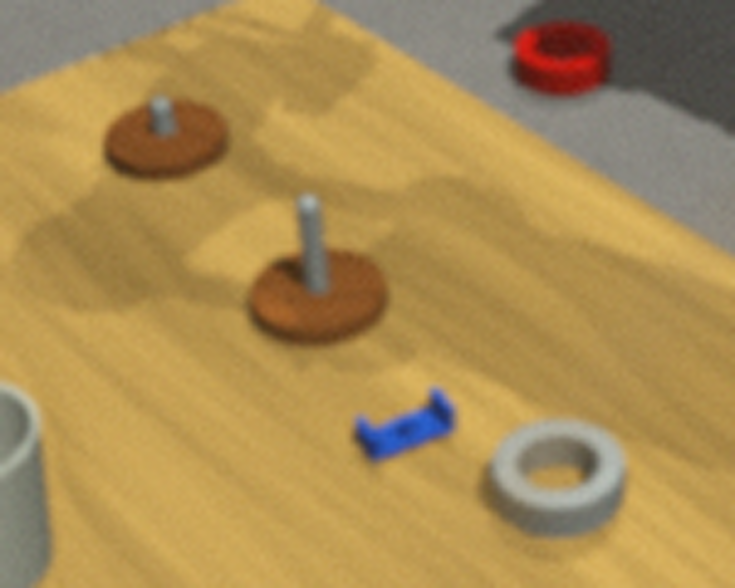

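```bash
python3 - <<'E'
from h import *
from scipy.spatial.transform import Rotation as R
o=bot.get_obs(); q=o['orientation']; M=R.from_quat(np.r_[q[1:],q[0]]).as_matrix(); print(M.round(3))
a=np.arctan2(M[1,1],M[0,1]);print('tool y angle',np.degrees(a), a)
grab('wrist','w0')
print(bot.camera_info('wrist'))
E
```

```text
[[-0.001  0.371 -0.929]
 [ 0.002 -0.929 -0.371]
 [-1.    -0.002 -0.   ]]
tool y angle -68.23768966303875 -1.190972358574126
{'fx': 332.10098938445, 'fy': 332.10098938445, 'cx': 280.70478063869695, 'cy': 203.99212165832398, 'k1': -0.05971423829350843, 'R': array([[ 0.37055101, -0.9288104 , -0.00178377],
       [-0.89730593, -0.35847687,  0.25755853],
       [-0.23986248, -0.09383798, -0.96626105]]), 't': array([-0.59878352, -0.03144248,  0.39102967])}
```

View pics/w0.png

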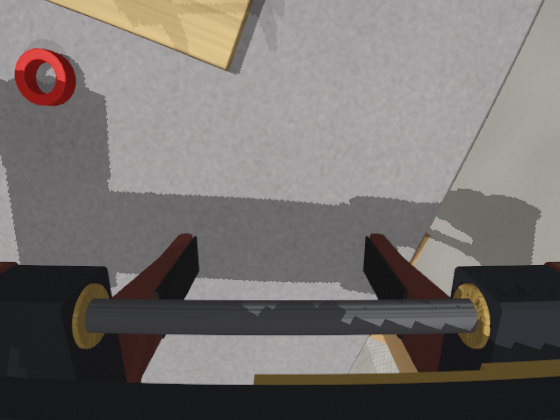

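>>> {"api": "play_rows", "payload": {
  "motion": [
    [[0,0,0.17],[25,53,0],1],
    [[0,0,0.34],[50,107,0],1],
    [[0,0,0.51],[75,160,0],1],
    [[0,0,0.68],[100,214,0],1],
    [[0,0,0.85],[126,267,0],1],
    [[0,0,1.02],[151,321,0],1],
    [[0,0,1.191],[176,374,0],1],
    [[0,0,1.191],[201,428,0],1],
    [[0,0,1.191],[226,481,0],1],
    [[0,0,1.191],[251,535,-30],1],
    [[0,0,1.191],[276,588,-60],1],
    [[0,0,1.191],[276,588,-80],1]
  ]
}}

```text
t: 1.65
eef_pos: [0.4986, 0.034, 0.1407]
orientation: [0.5, 0.499, 0.502, -0.499]
wrist_force: [-0.0, -0.6, 0.5]
gripper_width: 0.0879
```

```bash
python3 - <<'E'
from h import *
from scipy.spatial.transform import Rotation as R
im,d,ci=grab('wrist','w1')
o=bot.get_obs(); q=o['orientation']; M=R.from_quat(np.r_[q[1:],q[0]]).as_matrix(); print(o['t'],o['eef_pos'],M.round(3))
E
```

```text
1.7 [0.49716173 0.03326715 0.13723034] [[-0.007  1.     0.004]
 [ 0.001  0.004 -1.   ]
 [-1.    -0.007 -0.001]]
```

View pics/w1.png

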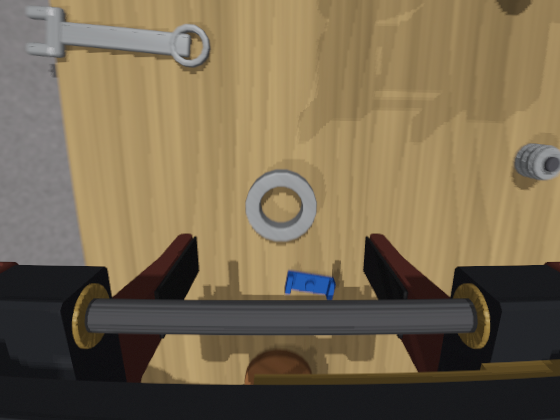

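>>> {"api": "play_rows", "payload": {
  "motion": [
    [[0,0,0],[0,0,0],1],
    [[0,0,0],[0,0,0],1]
  ]
}}

```text
t: 1.95
eef_pos: [0.4988, 0.03, 0.1442]
orientation: [0.5, 0.501, 0.499, -0.5]
wrist_force: [0.3, 0.1, 0.9]
gripper_width: 0.0875
```

```bash
cat >> h.py <<'E'
def cloud(t,d):
    H,W=d.shape
    uu,vv=np.meshgrid(np.arange(W),np.arange(H))
    K=np.array([[t['fx'],0,t['cx']],[0,t['fy'],t['cy']],[0,0,1]],float)
    p=cv2.undistortPoints(np.stack([uu,vv],-1).reshape(-1,1,2).astype(float),K,np.array([float(t['k1']),0,0,0]))[:,0]
    return ((np.c_[p,np.ones(len(p))]*d.reshape(-1,1)-t['t'])@t['R']).reshape(H,W,3)
E
python3 - <<'E'
from h import *
print(bot.get_obs()['eef_pos'])
im,d,ci=grab('wrist','w2')
print(bot.get_obs()['eef_pos'])
P=cloud(ci,d)
q=P[150:255,235:330]; z=q[...,2]
print(np.histogram(z,np.arange(.01,.05,.0025)))
m=(z>.035)&(z<.046);k=q[m];print(k.mean(0),cv2.minEnclosingCircle(k[:,:2].astype(np.float32)))
print(np.percentile(k,[1,99],axis=0))
cv2.imwrite('pics/c3.png',cv2.resize(im[150:260,225:340],None,fx=5,fy=5))
E
```

```text
[0.49884634 0.030014   0.14416929]
[0.49894046 0.02994591 0.1443296 ]
(array([   0,    0,    0,  491, 6523,  146,   72,   64,   64,   67,   60,
        348, 2085,   19,    0]), array([0.01  , 0.0125, 0.015 , 0.0175, 0.02  , 0.0225, 0.025 , 0.0275,
       0.03  , 0.0325, 0.035 , 0.0375, 0.04  , 0.0425, 0.045 , 0.0475]))
[0.49776233 0.0319407  0.04068815] ((0.497780442237854, 0.03112393245100975), 0.030004968866705894)
[[0.46979708 0.00342705 0.03608501]
 [0.52576032 0.05971284 0.04242643]]
```

View pics/c3.png

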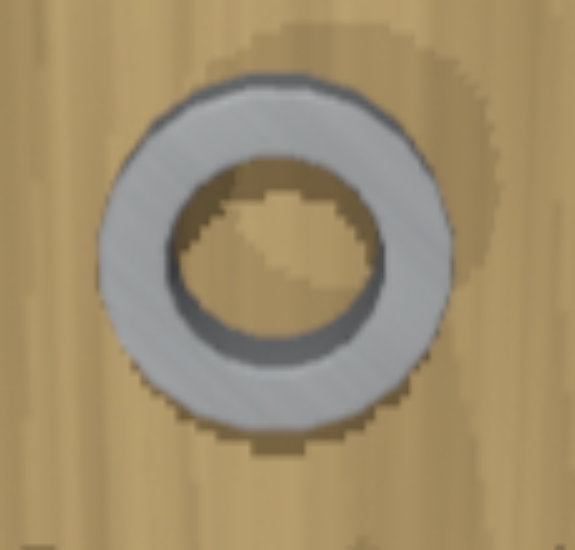

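>>> {"api": "play_rows", "payload": {
  "motion": [
    [[0,0,0],[0,0,-15],1],
    [[0,0,0],[0,0,-30],1],
    [[0,0,0],[0,0,-45],1],
    [[0,0,0],[0,0,-60],1],
    [[0,0,0],[0,0,-60],1],
    [[0,0,0],[0,0,-60],1],
    [[0,0,0],[0,0,-60],1]
  ]
}}

```text
t: 2.88
eef_pos: [0.4989, 0.0308, 0.0834]
orientation: [0.5, 0.5, 0.5, -0.5]
wrist_force: [0.2, 0.5, 0.8]
gripper_width: 0.0881
```

```bash
python3 - <<'E'
from h import *
for i in range(4):
    o=bot.get_obs();print(o['t'],o['eef_pos'],o['qvel'].round(4)); im,d,ci=grab('wrist','w3')
    print((-ci['R'].T@ci['t']).round(4))
E
```

```text
2.875 [0.49890328 0.03077805 0.08344919] [ 0.0002 -0.0009  0.0007 -0.0006 -0.0009 -0.0006]
[0.4986 0.1014 0.2466]
2.925 [0.49889415 0.0307854  0.08344265] [ 0.0003  0.0001  0.004   0.0012  0.0006 -0.001 ]
[0.4985 0.1014 0.2465]
2.975 [0.49881807 0.03076711 0.08332263] [ 0.0002  0.0006  0.0023  0.0005 -0.001  -0.0022]
[0.4985 0.1014 0.2464]
3.025 [0.4987516  0.03077846 0.083192  ] [-0.0017  0.0006  0.005   0.0003 -0.0009 -0.001 ]
[0.4985 0.1014 0.2463]
```

View pics/w3.png

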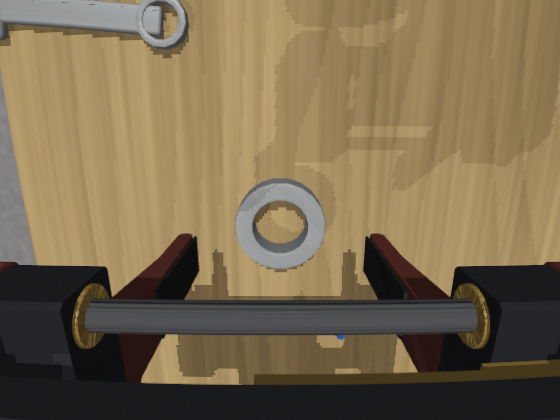

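>>> {"api": "play_rows", "payload": {
  "motion": [
    [[0,0,0],[0,1,-15],1],
    [[0,0,0],[-1,1,-30],1],
    [[0,0,0],[-1,1,-40],1],
    [[0,0,0],[-1,1,-50],1],
    [[0,0,0],[-1,1,-56],1],
    [[0,0,0],[-1,1,-59],1],
    [[0,0,0],[-1,1,-59],1],
    [[0,0,0],[-1,1,-59],1]
  ]
}}

```text
t: 4.08
eef_pos: [0.4977, 0.0317, 0.0241]
orientation: [0.5, 0.5, 0.5, -0.5]
wrist_force: [-0.6, 0.7, -0.3]
gripper_width: 0.088
```

```bash
python3 - <<'E'
from h import *
o=bot.get_obs();print(o['t'],o['eef_pos'],o['wrist_force'])
im,d,ci=grab('wrist','w4')
P=cloud(load('w3'),load('w3')['d'])[175:275,230:330];k=P[(P[...,2]>.035)&(P[...,2]<.046)];print(k.mean(0),np.percentile(k,[1,99],axis=0))
E
```

```text
4.075 [0.49771352 0.03173426 0.02406971] [-0.55263798  0.71637448 -0.34644828]
[0.49783937 0.03269593 0.04060251] [[0.46978492 0.00370707 0.03563133]
 [0.52592942 0.06037941 0.04237392]]
```

View pics/w4.png

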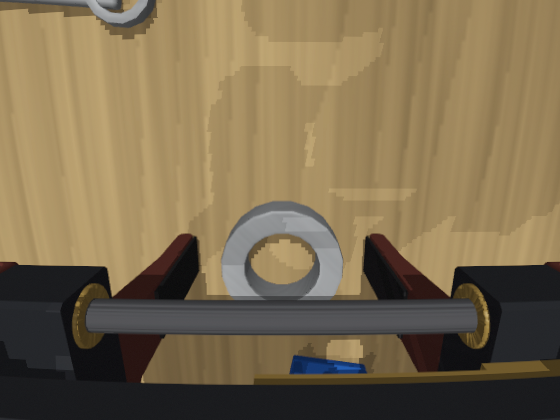

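The ring, centred near (283,262), sits between the pads at (195,265) and (370,265). The TCP is 4 mm above the board. I close the jaws.

>>> {"api": "play_rows", "payload": {
  "motion": [
    [[0,0,0],[0,0,0],0.75],
    [[0,0,0],[0,0,0],0.65],
    [[0,0,0],[0,0,0],0.4],
    [[0,0,0],[0,0,0],0],
    [[0,0,0],[0,0,0],0],
    [[0,0,0],[0,0,0],0]
  ]
}}

```text
t: 4.88
eef_pos: [0.4976, 0.0317, 0.0237]
orientation: [0.5, 0.5, 0.5, -0.5]
wrist_force: [1.0, 0.2, -0.2]
gripper_width: 0.0593
```

>>> {"api": "play_rows", "payload": {
  "motion": [
    [[0,0,0],[0,0,5],0],
    [[0,0,0],[0,0,15],0],
    [[0,0,0],[0,0,35],0],
    [[0,0,0],[0,0,55],0],
    [[0,0,0],[0,0,75],0],
    [[0,0,0],[0,0,90],0],
    [[0,0,0],[0,0,90],0],
    [[0,0,0],[0,0,90],0],
    [[0,0,0],[0,0,90],0]
  ]
}}

```text
t: 6.0
eef_pos: [0.4969, 0.0318, 0.1125]
orientation: [0.5, 0.5, 0.5, -0.5]
wrist_force: [0.1, -0.8, -3.0]
gripper_width: 0.0592
```

```bash
python3 - <<'E'
from h import *
im,d,ci=grab('wrist','w5'); grab('scene','s5')
o=bot.get_obs();print(o['t'],o['eef_pos'],o['wrist_force'],o['torque'],o['gripper_width'])
P=cloud(ci,d)[190:300,210:350];k=P[P[...,2]>.08];print(k.mean(0),np.percentile(k,[1,50,99],axis=0))
E
```

```text
6.1 [0.49704228 0.03174722 0.11276528] [ 0.28361065 -0.57537667 -3.8490195 ] [-0.02884358 -0.09889812  0.02923622] 0.05934854559452505
[0.49616366 0.03811839 0.12915756] [[0.46476241 0.0130814  0.11231682]
 [0.49636128 0.03916113 0.12940926]
 [0.52788627 0.06104976 0.15102926]]
```

View pics/w5.png

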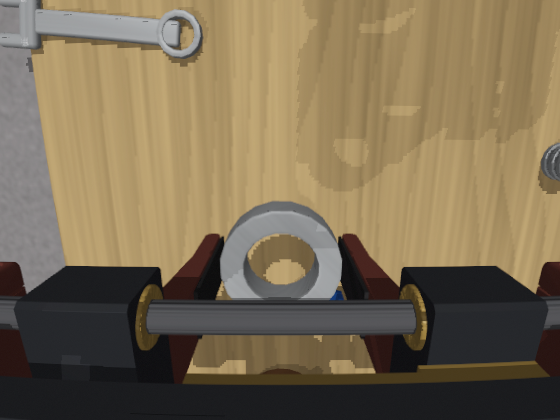

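View pics/s5.png

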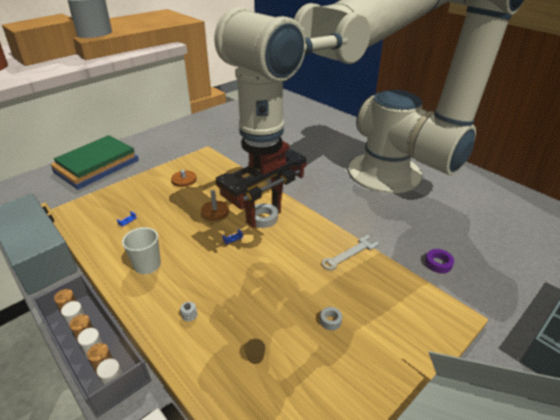

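The ring is held level at (281,262) in the wrist view. Next I carry it to above the tall post.

>>> {"api": "play_rows", "payload": {
  "motion": [
    [[0,0,0],[0,-12,5],0],
    [[0,0,0],[0,-35,10],0],
    [[0,0,0],[0,-65,10],0],
    [[0,0,0],[0,-95,10],0],
    [[0,0,0],[-1,-125,10],0],
    [[0,0,0],[-1,-155,10],0],
    [[0,0,0],[-1,-177,10],0],
    [[0,0,0],[-1,-187,10],0],
    [[0,0,0],[-1,-187,10],0],
    [[0,0,0],[-1,-187,10],0],
    [[0,0,0],[-1,-187,10],0]
  ]
}}

```text
t: 7.48
eef_pos: [0.4965, -0.1545, 0.1237]
orientation: [0.5, 0.5, 0.5, -0.5]
wrist_force: [-0.4, 0.1, -2.8]
gripper_width: 0.0593
```

```bash
python3 - <<'E'
from h import *
im,d,ci=grab('wrist','w6'); s,_,_=grab('scene','s6')
o=bot.get_obs();print(o['t'],o['eef_pos'],o['wrist_force'],o['gripper_width'])
a=cv2.resize(im[190:310,200:360],None,fx=3,fy=3); b=cv2.resize(s[140:240,160:280],None,fx=3.0,fy=3.6)
cv2.imwrite('pics/c6.png',np.hstack([a[:360],b[:360,:320]]))
E
```

```text
7.575 [ 0.49652827 -0.15468302  0.1236731 ] [-0.06269727 -0.21601393 -3.0502675 ] 0.059588077563662314
```

View pics/c6.png

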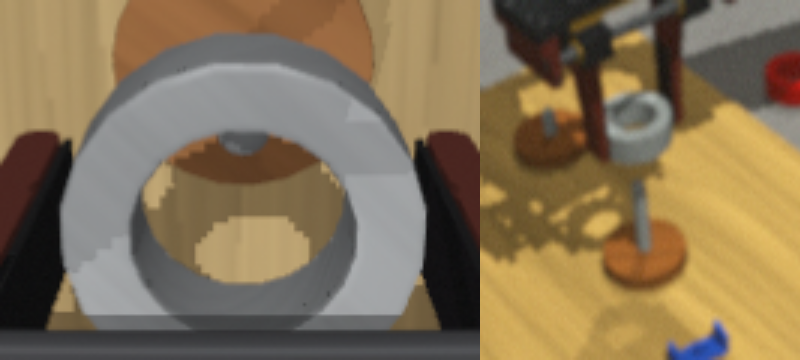

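```bash
python3 - <<'E'
from h import *
t=load('w6');d=t['d'];P=cloud(t,d)
k=P[232:243,270:292];z=k[...,2];m=(z>.06)&(z<.095);print(m.sum(),k[m].mean(0),k[m].min(0),k[m].max(0))
k=P[195:310,215:350].reshape(-1,3);k=k[(k[:,2]>.135)&(k[:,2]<.143)];print(len(k),np.percentile(k,[1,50,99],axis=0))
k=P[150:320,215:350].reshape(-1,3);m=(k[:,2]>.029)&(k[:,2]<.037);print(m.sum(),k[m].min(0),k[m].max(0))
s=load('scene0');k=cloud(s,s['d'])[180:208,205:222].reshape(-1,3);k=k[(k[:,2]>.05)&(k[:,2]<.09)];print(np.median(k,0),-s['R'].T@s['t'])
E
```

```text
107 [ 0.49615518 -0.15833635  0.08678121] [ 0.49067195 -0.16196673  0.08309142] [ 0.50171533 -0.15587448  0.0895074 ]
6273 [[ 0.4664242  -0.1724971   0.13544733]
 [ 0.49691149 -0.14517258  0.14075536]
 [ 0.52622174 -0.12558624  0.14234141]]
3060 [ 0.46140647 -0.19102229  0.02904095] [ 0.53017409 -0.12281788  0.03531358]
[ 0.49887076 -0.15215849  0.06952519] [0.91797262 0.53599392 0.63109446]
```

The post tip shows through the hole at about (281,237), and its measured centre agrees with the ring's to within about 1 mm. I lower the ring most of the way.

>>> {"api": "play_rows", "payload": {
  "motion": [
    [[0,0,0],[0,-1,-8],0],
    [[0,0,0],[0,-1,-18],0],
    [[0,0,0],[0,-1,-28],0],
    [[0,0,0],[0,-1,-38],0],
    [[0,0,0],[0,-1,-48],0],
    [[0,0,0],[0,-1,-58],0],
    [[0,0,0],[0,-1,-67],0],
    [[0,0,0],[0,-1,-75],0],
    [[0,0,0],[0,-1,-80],0],
    [[0,0,0],[0,-1,-82],0],
    [[0,0,0],[0,-1,-82],0],
    [[0,0,0],[0,-1,-82],0]
  ]
}}

```text
t: 9.07
eef_pos: [0.4967, -0.1563, 0.042]
orientation: [0.5, 0.5, 0.5, -0.5]
wrist_force: [-0.4, 0.3, -3.4]
gripper_width: 0.0594
```

```bash
python3 - <<'E'
from h import *
im,d,ci=grab('wrist','w7'); s,_,_=grab('scene','s7')
o=bot.get_obs();print(o['t'],o['eef_pos'],o['wrist_force'],o['gripper_width'])
a=cv2.resize(im[190:310,200:360],None,fx=3,fy=3); b=cv2.resize(s[140:240,160:280],None,fx=3.0,fy=3.6)
cv2.imwrite('pics/c7.png',np.hstack([a[:360],b[:360,:320]]))
E
```

```text
9.175 [ 0.4966468  -0.15631987  0.04200006] [-0.06992955  0.35680203 -2.89834987] 0.05929029304268735
```

View pics/c7.png

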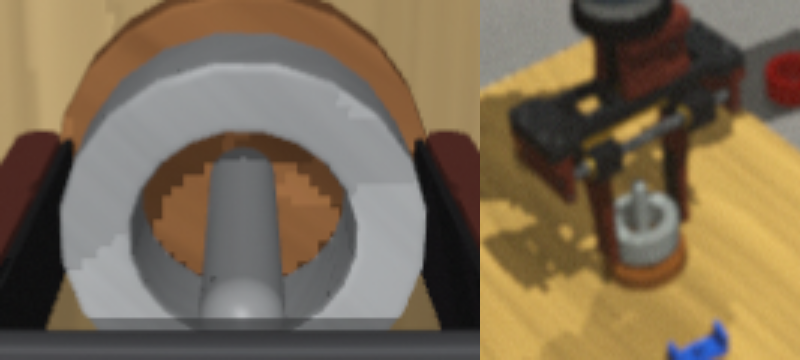

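The post is through the hole, and the ring should be about 6 mm above the foot. I lower it in small steps and watch the force.

>>> {"api": "play_rows", "payload": {
  "motion": [
    [[0,0,0],[0,0,-2],0],
    [[0,0,0],[0,0,-4],0],
    [[0,0,0],[0,0,-5],0],
    [[0,0,0],[0,0,-5],0],
    [[0,0,0],[0,0,-5],0]
  ]
}}

```text
t: 9.8
eef_pos: [0.4965, -0.1563, 0.0367]
orientation: [0.5, 0.5, 0.5, -0.5]
wrist_force: [-0.3, 0.2, -2.7]
gripper_width: 0.0598
```

>>> {"api": "play_rows", "payload": {
  "motion": [
    [[0,0,0],[0,0,-0.5],0],
    [[0,0,0],[0,0,-1],0],
    [[0,0,0],[0,0,-1],0]
  ]
}}

```text
t: 10.18
eef_pos: [0.4965, -0.1563, 0.0357]
orientation: [0.5, 0.5, 0.5, -0.5]
wrist_force: [0.3, 1.7, -3.3]
gripper_width: 0.0596
```

>>> {"api": "play_rows", "payload": {
  "motion": [
    [[0,0,0],[0,0,-0.5],0],
    [[0,0,0],[0,0,-0.5],0]
  ]
}}

```text
t: 10.42
eef_pos: [0.4965, -0.1563, 0.0357]
orientation: [0.5, 0.5, 0.5, -0.5]
wrist_force: [-2.3, 0.6, 1.7]
gripper_width: 0.0594
```

The height has stopped changing and the force has gone from -3 N to +1.7 N, so the ring rests on the foot. I open slowly.

>>> {"api": "play_rows", "payload": {
  "motion": [
    [[0,0,0],[0,0,0],0.68],
    [[0,0,0],[0,0,0],0.72],
    [[0,0,0],[0,0,0],0.8],
    [[0,0,0],[0,0,0],0.9],
    [[0,0,0],[0,0,0],1],
    [[0,0,0],[0,0,0],1],
    [[0,0,0],[0,0,0],1]
  ]
}}

```text
t: 11.3
eef_pos: [0.4965, -0.1563, 0.0351]
orientation: [0.5, 0.5, 0.5, -0.5]
wrist_force: [0.3, 0.9, 0.4]
gripper_width: 0.0879
```

```bash
python3 - <<'E'
from h import *
im,d,ci=grab('wrist','w8')
o=bot.get_obs();print(o['t'],o['eef_pos'],o['wrist_force'],o['gripper_width'])
E
```

```text
11.35 [ 0.49645897 -0.15624058  0.03511902] [-0.09302357 -0.48159738  0.43396792] 0.08804302879268283
```

View pics/w8.png

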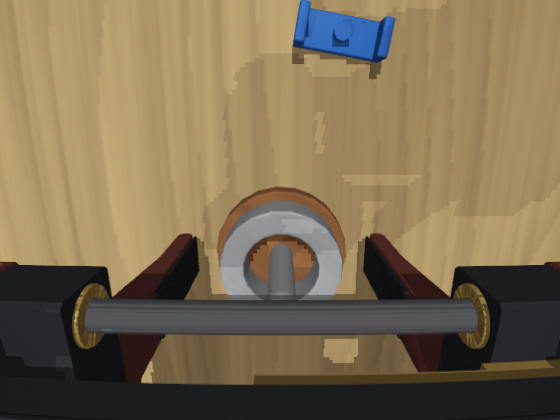

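The jaws are clear of the ring on both sides, at about (195,265) and (370,265). I retreat straight up.

>>> {"api": "play_rows", "payload": {
  "motion": [
    [[0,0,0],[0,0,10],1],
    [[0,0,0],[0,0,30],1],
    [[0,0,0],[0,0,60],1],
    [[0,0,0],[0,0,95],1],
    [[0,0,0],[0,0,130],1],
    [[0,0,0],[0,0,150],1],
    [[0,0,0],[0,0,150],1],
    [[0,0,0],[0,0,150],1],
    [[0,0,0],[0,0,150],1]
  ]
}}

```text
t: 12.48
eef_pos: [0.4958, -0.156, 0.1833]
orientation: [0.499, 0.5, 0.501, -0.5]
wrist_force: [0.5, -0.2, -0.5]
gripper_width: 0.0877
```

```bash
python3 - <<'E'
from h import *
im,d,ci=grab('wrist','w9');s,_,_=grab('scene','s9')
o=bot.get_obs();print(o['t'],o['eef_pos'],o['wrist_force'],o['gripper_width'])
P=cloud(ci,d)[150:300,200:370].reshape(-1,3);k=P[(P[:,2]>.045)&(P[:,2]<.058)];print(np.percentile(k,[1,50,99],axis=0)); 
k=k[(k[:,2]>.049)];A=np.c_[k[:,:2],np.ones(len(k))];print('tilt',np.linalg.lstsq(A,k[:,2],rcond=None)[0])
cv2.imwrite('pics/c9.png',np.hstack([im,cv2.resize(s[150:270,150:230],(240,420))]))
E
```

```text
12.575 [ 0.4960098  -0.15606517  0.18379013] [ 0.2664289   0.50757629 -0.50576785] 0.08802303106856231
[[ 0.46819219 -0.18442971  0.04604634]
 [ 0.49637182 -0.15556838  0.05285295]
 [ 0.5238838  -0.12846843  0.0546042 ]]
tilt [-0.00024999  0.0032902   0.05345146]
```

View pics/c9.png

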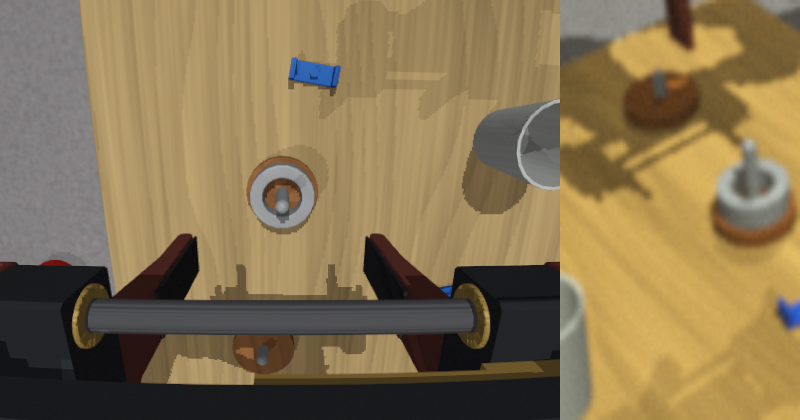

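View pics/s9.png

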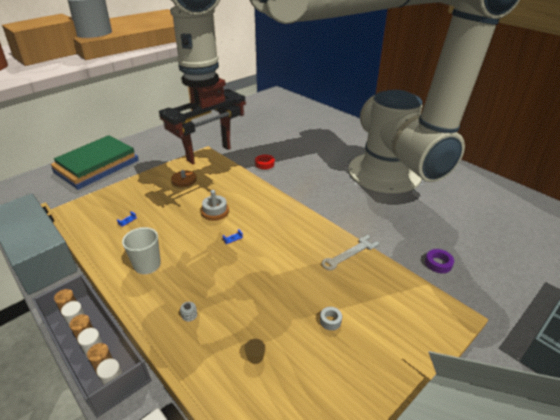

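The ring lies flat on the tall post's foot at (283,195) in the wrist view. Its top is at z ≈ 0.053 m, and the tilt is close to zero. In the scene view the small ring (331,318) and the purple and red rings are where they were.

```bash
python3 -c "
from station import bot
print(bot.finish_job())"
```

```text
the job is handed in; nothing more can be done
None
```

I picked up the larger grey ring, threaded it over the taller post and lowered it until it touched the foot. I then let go and backed the gripper straight up. The job was handed in at about 12.6 s, well under the 40 s limit.

- **Contact when lowering:** the vertical wrist force went from about -3 N to +1.7 N and the tool stopped descending at z = 0.0357 m. Contact was gentle, and I saw no force reading above a few newtons.
- **Ring on the post:** after release the ring's centre measured about (0.496, -0.156). That matches the post's position to within about 1 mm, which is inside the calibration's 2 mm.
- **Lying flat:** the ring's top is at about z = 0.053 m, against 0.052 m expected, with a fitted tilt under 0.4%.
- **Other things:** in the last scene picture the smaller ring and the purple and red rings are where they were, and the gripper touches nothing.

No check failed. Readings taken just after the first long move differed by up to 7 mm while the arm settled, so I used only settled readings.

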